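# Put away the returned rescue kit

## Robot

A 6-joint arm with a two-finger parallel gripper is mounted at the origin on the work surface. World frame = base frame: x ahead of the robot, y to its left, z up, the work surface at z = 0. Lengths are in m, angles in rad, forces in N, time in s.
With the tool pointing down it reaches from about 0.35 to 1 m from the base axis. Payload 7.1 kg.
Tool frame: the origin (TCP) lies between the finger pads; the fingertips stand 22 mm ahead of it and the grasp point (between the pads) lies 3 mm ahead of it; z points along the fingers, y is the line along which they close (so a half turn about z gives the same grasp; the last joint's range is limited). The gripper opens to 85 mm and grips with 20 to 120 N. Pads are 22 mm wide; open, the fingers measure 114 mm over their backs; the gripper's body (76 mm by 85 mm) begins 54 mm behind the grasp point. The pads swing forward as they close: fully open they stand 13 mm farther back than shut.
Start: joints at [1.293, 0.423, 1.63, -0, 1.089, -0.019], TCP at [0.16, 0.604, 0.253] pointing down, gripper open.
Joint ranges: [-3, 3], [-0.9, 2.11], [0.09, 2.58], [-1.31, 4.45], [0.11, 2.69], [-2.54, 2.54]. Speed limits (rad/s): [2.39, 2.39, 3.01, 3.14, 3.14, 3.14].

## Interface

Orientations are given as a rotation vector (axis times angle).
In Python, from rig import manip gives the robot as it stands. The module is installed in compiled form; this text tells all that it offers. Calls block until the motion is done:
- manip.move_to(position, orientation): joint-space move of the TCP to a pose.
- manip.servo_line(position, orientation=None, rate=0.15): straight line of the TCP; orientation=None keeps the orientation; rate is the mean speed in m/s.
- manip.set_joints(angles): joint-space move.
- manip.command_gripper(opening, f_grip=None): finger opening in m; f_grip is the grip in N (None keeps the last); returns when the fingers have stopped.
- manip.hold(seconds).
- manip.solve_ik(position, orientation): joint angles nearest the present ones, or None.
- manip.camera(name): name is "side" or "top" or "wrist"; returns a dict with "image" (480x640x3 uint8, red, green, blue), "fx", "fy", "cx", "cy" (pixels), "cam_to_world" (4x4, takes a point from camera to world coordinates); the wrist camera has in their place "mount" (4x4, takes a point from camera to tool coordinates, whose origin is the TCP and whose axes are the flange's). Camera axes: x right, y down, z forward; pixel columns grow to the right and rows downward; lengths in m; the calibration is good to about 2 mm. The wrist camera is an equidistant fisheye: a pixel r from the principal point sees the ray r / f radians off the axis. A picture is of the moment at which its call begins: read the wrist's pose just before it. There is no depth.
A pose or a line that the arm cannot do raises manip.IKError and nothing moves.
- manip.sign_off(): hands the job in; it is judged then, once.
Readings, each from a call of its own:
- manip.get_time(): time.
- manip.get_joint_positions(): joint angles.
- manip.get_joint_vel(): joint speeds.
- manip.get_tau(): joint torques, N m.
- manip.get_position(): TCP position.
- manip.get_ee_rot(): TCP orientation.
- manip.get_contact_force(): force on the tool from outside, world axes, zero at the start.
- manip.get_torque(): the same for the moment, N m.
- manip.get_width(): finger opening in m.
- manip.get_grip_force(): force on a finger pad.
Only numpy, scipy, OpenCV 4.12 (cv2) and the standard library are available. Lean on these libraries where they do the work, as an engineer would, in place of code of your own. Each camera call takes 0.05 s, during which the arm holds its last target. There are 200 camera calls.

## Task

Put the returned kit away: hang both ear defenders by their headbands over the drying rail, one on each side of the collar in its middle, with a cup hanging down on either side of the bar. Stack the two loose filter cassettes squarely on the cassette lying on the rubber mat, the thick one first and the thin one on top, leaving the lowest one where it is. Set everything down gently, nothing dropped, and do not disturb anything else on the bench.

Things in the scene. Friction and masses are not known exactly. Their poses are not given: they have to be found in the camera images.
- ear_a: First ear defenders standing on two grey box-shaped cups, black half-round headband upright above: 168 wide cup to cup (x), 62 deep (y), 137 high (z). Origin midway between the cups' undersides. Band 30 wide (y), 5 thick; on its crown a rubber pad 56 long (x), 30 wide (y), top 21.5 above the band's underside: grip these across the 30. Free gap between cups 84.
- ear_b: Second, identical ear defenders standing on two grey box-shaped cups, black half-round headband upright above: 168 wide cup to cup (x), 62 deep (y), 137 high (z). Origin midway between the cups' undersides. Band 30 wide (y), 5 thick; on its crown a rubber pad 56 long (x), 30 wide (y), top 21.5 above the band's underside: grip these across the 30. Free gap between cups 84.
- ear_a_crown (a point): Underside of the first headband at its crown, 115.5 mm above the origin; this rests on the bar when hung.
- ear_b_crown (a point): The same point of the second ear defenders.
- rail: Fixed drying rail: round steel bar, 16 mm diameter, 280 long along its y, on posts at y = -140 and +140 mm (feet 60 x 34). Bar top 168 mm above the table. A black collar (40 mm diameter, 12 long) sits at its middle. Origin on the table under the bar's middle.
- rail_mid (a point): Top line of the bar at its middle (inside the collar), 168 mm above the table; axes as the rail, y along the bar.
- thick: Thick flat aluminium filter cassette with slotted top, 130 long (x), 56 wide (y), 34 thick (z). Origin at the centre of its underside. 
- thin: Thin flat aluminium filter cassette with slotted top, 130 long (x), 56 wide (y), 20 thick (z). Origin at the centre of its underside. 
- base: Lowest flat aluminium filter cassette with slotted top, 130 long (x), 56 wide (y), 28 thick (z). Origin at the centre of its underside. Loose; lies on a black rubber mat (100 x 170 x 3 mm) and stays there.
- key: Bystander: steel wrench 150 mm long lying beyond the mat. Origin at its middle.
- tape: Bystander: cardboard-brown tape ring, 54 mm diameter, 20 high. Origin under its centre.
- tin: Bystander: steel tin, 60 mm diameter, 60 high. Origin under its centre.
- bottle: Bystander: clear water bottle, 64 mm diameter, 190 high. Origin under its centre.
- torch: Bystander: black hand torch, 150 mm long, lying. Origin under its middle.
Things that resemble listed ones, but are neither listed nor needed, are in the scene too. Leave any yellow look-alike of the ear_b alone.

How it is judged:
By the outcome, as a careful person would: the job done as asked, in the order asked, and still so for the second after the job is handed in, with the robot touching nothing.
It also fails if it takes over 72 s, if anything falls off the work surface, if the arm or the gripper's body presses on something with over 40 N, if the wrist force passes 120 N, or if a joint passes its speed limit or range.

## Working session

There is one attempt and no reset: what is moved stays moved. The work goes in short steps, each a Python script; the robot and the scene stay as the last script left them, time stands still between calls to the robot, and variables do not carry over. Pictures are saved under pics/ and viewed, at most 11 in all, crops included, and the job is handed in when it is done.

```bash
mkdir -p pics
python3 - <<'E'
from rig import manip
import cv2,numpy as np
for n in ("top","side"):
    c=manip.camera(n); cv2.imwrite(f"pics/{n}0.png",c["image"][:,:,::-1])
    print(n,c["fx"],c["fy"],c["cx"],c["cy"]);print(np.round(c["cam_to_world"],4))
w=manip.camera("wrist");print({k:v for k,v in w.items() if k!="image"})
print(manip.get_ee_rot(),manip.get_time())
E
```

```text
top 543.0320250975567 543.0320250975567 317.57368219238117 242.95155382075362
[[-0.0081 -0.9891  0.1473  0.3682]
 [-0.9998  0.0057 -0.0169  0.0864]
 [ 0.0159 -0.1475 -0.9889  1.3284]
 [ 0.      0.      0.      1.    ]]
side 550.9651628757337 550.9651628757337 326.0905479168533 233.40656864841682
[[ 0.8019 -0.4178  0.4272  0.0155]
 [-0.5972 -0.5366  0.5962 -0.6243]
 [-0.0199 -0.7332 -0.6797  0.9498]
 [ 0.      0.      0.      1.    ]]
{'fx': 371.64829954431775, 'fy': 371.64829954431775, 'cx': 316.74291926132776, 'cy': 246.30175408819753, 'mount': array([[ 1.24371196e-03, -9.56678412e-01, -2.91144070e-01,
         7.45236944e-02],
       [ 9.99999099e-01,  1.04272229e-03,  8.45495265e-04,
        -1.44099057e-04],
       [-5.05284655e-04, -2.91144860e-01,  9.56678847e-01,
        -1.20165448e-01],
       [ 0.00000000e+00,  0.00000000e+00,  0.00000000e+00,
         1.00000000e+00]])}
[-4.05477514e-01 -3.11510345e+00  1.80034781e-03] 0.15
```

View pics/top0.png

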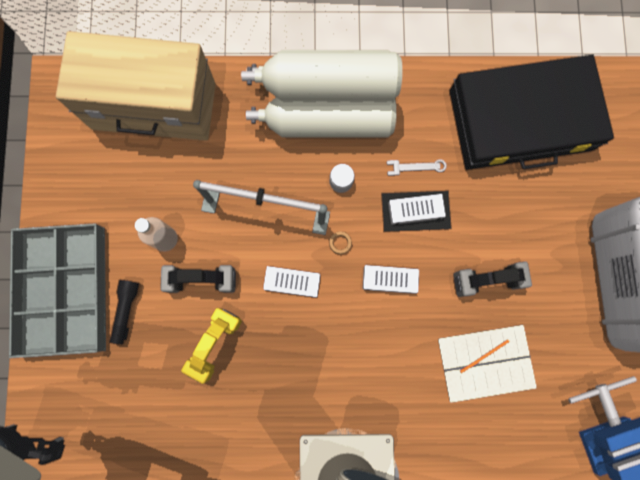

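View pics/side0.png

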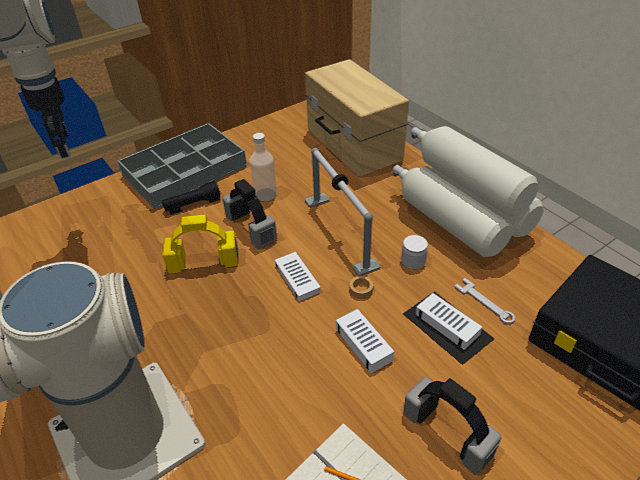

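The top view shows ears at about (198,278) and (493,279), loose cassettes at (292,281) and (391,279), the base at (417,208), and the rail from (200,187) to (325,210). The side view shows the (391,279) cassette is the thicker one. Next I'll look at enlarged crops to pick edges.

```bash
cat > h.py <<'E'
import cv2,numpy as np
CAL={"top":(543.032,317.574,242.952),"side":(550.965,326.09,233.407)}
T={"top":np.array([[-.0081,-.9891,.1473,.3682],[-.9998,.0057,-.0169,.0864],[.0159,-.1475,-.9889,1.3284]]),
"side":np.array([[.8019,-.4178,.4272,.0155],[-.5972,-.5366,.5962,-.6243],[-.0199,-.7332,-.6797,.9498]])}
def cast(n,uv,z):
    uv=np.atleast_2d(np.asarray(uv,float)); f,cx,cy=CAL[n]
    d=np.c_[(uv[:,0]-cx)/f,(uv[:,1]-cy)/f,np.ones(len(uv))]@T[n][:,:3].T
    o=T[n][:,3]; return (o+d*((z-o[2])/d[:,2])[:,None])[:,:2]
E
python3 - <<'E'
import cv2,numpy as np
from h import *
t=cv2.imread("pics/top0.png"); s=cv2.imread("pics/side0.png")
def crop(im,x,y,w,h,k=4): return cv2.resize(im[y:y+h,x:x+w],None,fx=k,fy=k,interpolation=cv2.INTER_CUBIC)
a=np.hstack([crop(t,150,255,100,50),crop(t,445,255,100,50)])
b=np.hstack([crop(t,190,172,150,70),crop(t,380,190,50,70)])
c=np.hstack([crop(s,215,175,70,80),crop(s,395,370,110,80),crop(s,330,305,20,80)])
cv2.imwrite("pics/crops.png",np.vstack([a,b,c])[:600])
for n,im in (("top",t),("side",s)):
    hsv=cv2.cvtColor(im,cv2.COLOR_BGR2HSV)
    m=((hsv[...,1]<40)&(hsv[...,2]>200)).astype(np.uint8)
    m=cv2.morphologyEx(m,cv2.MORPH_CLOSE,np.ones((7,7)))
    for c in cv2.findContours(m,0,1)[0]:
        if 500<cv2.contourArea(c)<3000:
            r=cv2.minAreaRect(c); print(n,np.round(r[0]),cv2.contourArea(c))
            for z in (.02,.034,.031):
                q=cast(n,c[:,0],z); 
                r=cv2.minAreaRect((q*1000).astype(np.float32)); print("  ",z,np.round(r[0],1),np.round(r[1],1),round(r[2],1))
E
```

```text
top [347. 457.] 2546.0
   0.02 [64.5  0.4] [ 94.8 212.1] 0.0
   0.034 [67.7  1.3] [ 93.8 209.8] 0.0
   0.031 [67.   1.1] [ 94.  210.3] 0.0
top [291. 281.] 1177.0
   0.02 [470.7 128.5] [129.   56.3] 81.7
   0.034 [469.6 128. ] [127.6  55.7] 81.7
   0.031 [469.9 128.1] [127.9  55.8] 81.7
top [391. 279.] 1188.5
   0.02 [ 475.1 -112.6] [130.4  56.7] 85.2
   0.034 [ 473.9 -110.5] [129.   56.1] 85.2
   0.031 [ 474.2 -110.9] [129.3  56.3] 85.2
top [417. 208.] 1101.0
   0.02 [ 649.3 -181.9] [ 56.4 129.7] 6.7
   0.034 [ 646.3 -179. ] [ 55.7 128.3] 6.7
   0.031 [ 646.9 -179.6] [ 55.9 128.6] 6.7
top [319. 116.] 1765.0
   0.02 [887.4  57.7] [368.8  48.7] 86.6
   0.034 [881.8  58.1] [364.8  48.2] 86.6
   0.031 [883.  58.] [365.7  48.3] 86.6
side [365. 335.] 1304.0
   0.02 [ 477.3 -104.2] [129.6  55.2] 85.3
   0.034 [ 470.3 -112. ] [127.7  54.3] 85.3
   0.031 [ 471.8 -110.3] [128.1  54.5] 85.3
side [449. 316.] 1180.5
   0.02 [ 651.  -175.4] [ 55.  129.4] 6.6
   0.034 [ 641.4 -182.2] [ 54.1 127.4] 6.6
   0.031 [ 643.4 -180.8] [ 54.3 127.9] 6.6
side [297. 273.] 898.5
   0.02 [467.  126.5] [127.7  53.9] 81.7
   0.034 [460.2 115.2] [125.8  53.1] 81.7
   0.031 [461.7 117.6] [126.2  53.3] 81.7
side [451. 195.] 550.5
   0.02 [951.6 113.4] [ 45.7 312.4] 1.8
   0.034 [937.5 102.3] [ 45.  307.7] 1.8
   0.031 [940.6 104.7] [ 45.1 308.7] 1.8
side [476. 153.] 1331.5
   0.02 [1155.5  208. ] [ 87.2 353.1] 3.6
   0.034 [1138.3  195.5] [ 85.9 347.8] 3.6
   0.031 [1142.   198.2] [ 86.2 348.9] 3.6
```

View pics/crops.png

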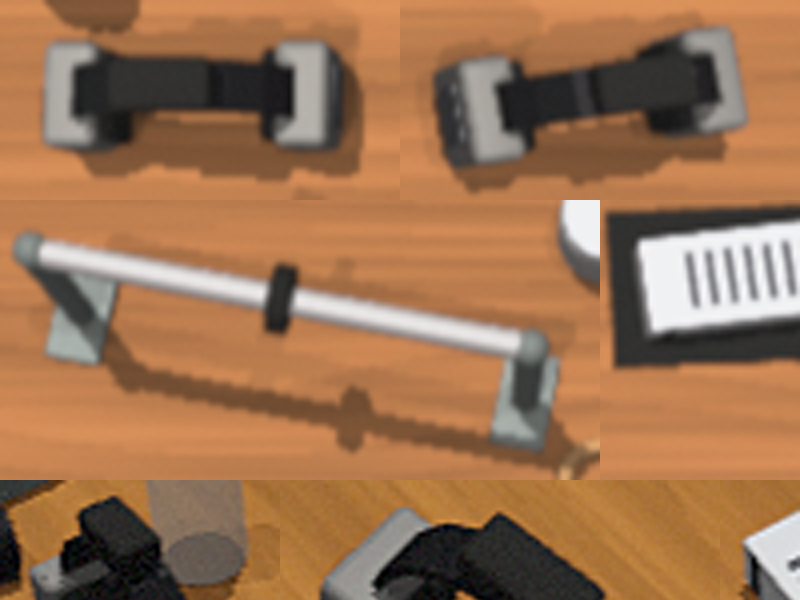

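The crops show ear A's pad centred at about (189.8,275.8) and ear B's at (506.1,276.1). The bar ends are at (197.5,184) and (323.2,208.3), with the collar at (260.5,196.5).

```bash
cat >> h.py <<'E'
from scipy.spatial.transform import Rotation as Ro
def down(a):
    y=np.array([np.cos(a),np.sin(a),0]);z=np.array([0,0,-1.]);return np.c_[np.cross(y,z),y,z]
def rv(a): return Ro.from_matrix(down(a)).as_rotvec()
E
python3 - <<'E'
from h import *
from rig import manip
for n,p in (("top",[(197.5,184),(260.5,196.5),(323.2,208.3)]),("side",[(315,154),(340,182),(369,216)])):
    q=cast(n,p,.16)*1000;d=q[0]-q[2];print(n,np.round(q,1),np.linalg.norm(d),np.degrees(np.arctan2(d[1],d[0])),q[[0,2]].mean(0))
print(np.round(cast("top",[(189.75,275.75),(506.1,276.1)],.137)*1000,1))
print(np.round(cast("side",[(244,198),(468,397)],.137)*1000,1))
# cups: grey blobs in top
im=cv2.imread("pics/top0.png");hsv=cv2.cvtColor(im,cv2.COLOR_BGR2HSV)
m=((hsv[...,1]<60)&(hsv[...,2]>110)).astype(np.uint8)
k=cv2.connectedComponentsWithStats(m)
for s,c in zip(k[2],k[3]):
    if s[4]>60 and 255<c[1]<300 and 150<c[0]<540: print(s,np.round(c,1),np.round(cast("top",c,.06)*1000,1))
# ear silhouettes
# reachability
for nm,p,a in (("A",(.47,.37),90),("B",(.47,-.38),90),("rail",(.66,.1),79),("base",(.645,-.18),6.7)):
  for da in (0,180):
    r=manip.solve_ik([*p,.36 if nm!="base" else .2],rv(np.radians(a+da)));print(nm,da,None if r is None else np.round(r,2))
E
```

```text
top [[675.1 330. ]
 [646.3 191.2]
 [619.1  53.4]] 282.1409768450696 78.56038858898093 [647.1205504  191.71306365]
side [[664.4 319.6]
 [643.5 190.5]
 [619.   55.8]] 267.7281792799221 80.24223321051751 [641.68588313 187.68225357]
[[ 474.6  346.7]
 [ 469.2 -350.2]]
[[ 447.4  304.7]
 [ 474.5 -369.4]]
[     0      2    640    478 233040] [320.6 268. ] [[497.7  58.1]]
[516 262  16  26 195] [524.8 273.9] [[ 480.6 -422.9]]
[219 265  13  26 244] [226.  277.2] [[477.6 279.2]]
[ 363  265   56   29 1373] [390.5 279. ] [[ 470.8 -105.6]]
[161 266  13  26 227] [165.6 278.1] [[476.3 419.5]]
[ 263  266   57   32 1335] [291.4 281.4] [[466.6 126.5]]
[460 269  16  27 252] [466.4 282. ] [[ 462.5 -284. ]]
A 0 [ 0.65  0.28  1.58 -0.    1.28 -0.92]
A 180 [ 0.65  0.28  1.58 -0.    1.28  2.22]
B 0 [-0.7   0.29  1.57  0.    1.28 -2.27]
B 180 [-0.7   0.29  1.57 -0.    1.28  0.87]
rail 0 [ 0.13  0.39  1.42 -0.    1.32 -1.25]
rail 180 [ 0.13  0.39  1.42 -0.    1.32  1.9 ]
base 0 [-0.29  0.55  1.56  0.    1.03 -0.41]
base 180 None
```

```bash
cat >> h.py <<'E'
WK=(371.648,316.743,246.302)
def wshot(manip,name):
    p=np.array(manip.get_position());R=Ro.from_rotvec(manip.get_ee_rot()).as_matrix();c=manip.camera("wrist")
    cv2.imwrite(f"pics/{name}.png",c["image"][:,:,::-1]);M=np.eye(4);M[:3,:3]=R;M[:3,3]=p
    np.save(f"pics/{name}.npy",M@c["mount"])
def wcast(name,uv,z):
    W=np.load(f"pics/{name}.npy");uv=np.atleast_2d(np.asarray(uv,float))-WK[1:]
    r=np.linalg.norm(uv,axis=1);th=r/WK[0];k=np.sin(th)/np.maximum(r,1e-9)
    d=np.c_[uv*k[:,None],np.cos(th)]@W[:3,:3].T;o=W[:3,3];return (o+d*((z-o[2])/d[:,2])[:,None])[:,:2]
E
python3 - <<'E'
from h import *
from rig import manip
manip.command_gripper(.06,40)
manip.move_to([.476,.348,.26],rv(np.radians(.5)));wshot(manip,"wA");print(manip.get_time(),np.round(manip.get_joint_positions(),2))
manip.command_gripper(.06,40);print(manip.get_width())
E
```

```text
2.0833 [0.61 0.36 1.7  0.   1.07 0.6 ]
0.060320331809360236
```

View pics/wA.png

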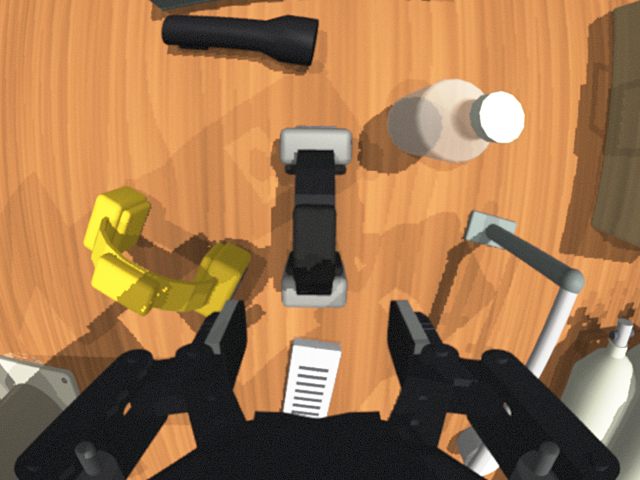

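Run:
```python
from h import *
print("pad corners",np.round(wcast("wA",[(294,206),(335,206),(296,290),(333,290),(294,240),(335,240),(295,270),(334,270)],.137)*1000,1))
im=cv2.imread("pics/wA.png");cv2.imwrite("pics/wAc.png",cv2.convertScaleAbs(cv2.resize(im[120:310,270:360],None,fx=3,fy=3,interpolation=cv2.INTER_CUBIC),alpha=2.2))
```

```text
pad corners [[459.8 377. ]
 [487.1 377.3]
 [460.8 316.4]
 [487.2 316.7]
 [459.7 353.4]
 [487.6 353.7]
 [460.2 331.6]
 [487.5 332. ]]
```

View pics/wAc.png

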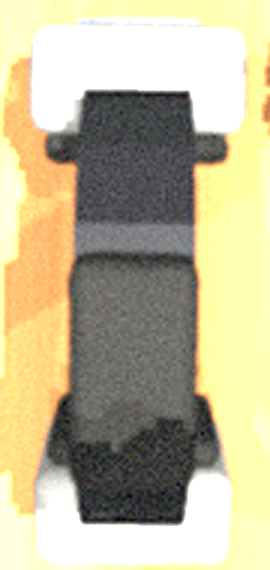

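Ear A's pad centre is about (0.474, 0.349), with the pad edge at v≈205 and the centre at u≈314. I'll grip it and lift.

```bash
cat >> h.py <<'E'
def lower(manip,p,yaw,dz0,step=.001,maxd=.012,thr=2.5):
    f0=np.array(manip.get_contact_force())[2]
    p=list(p);z=p[2]
    while p[2]>z-maxd:
        p[2]-=step;manip.servo_line(p,rate=.02)
        f=np.array(manip.get_contact_force())[2]
        if f-f0>thr: break
    print("contact z",round(p[2],4),"f0",round(f0,2),"f",round(f,2));return p
E
python3 - <<'E'
from h import *
from rig import manip
r=rv(np.radians(.5));x,y=.474,.349
manip.move_to([x,y,.20],r);manip.servo_line([x,y,.1415],rate=.1)
print(manip.get_contact_force());manip.command_gripper(.02,60)
print(manip.get_width(),manip.get_grip_force())
manip.servo_line([x,y,.24],rate=.15);print(manip.get_contact_force(),manip.get_width())
manip.servo_line([x,y,.385],rate=.25)
a=np.radians(78.9);s=.068;q=[.6457+s*np.cos(a),.1912+s*np.sin(a)]
manip.move_to([*q,.385],rv(a));wshot(manip,"wRail");print(manip.get_time(),np.round(manip.get_joint_positions(),2))
c=manip.camera("side");cv2.imwrite("pics/s1.png",c["image"][:,:,::-1])
c=manip.camera("top");cv2.imwrite("pics/t1.png",c["image"][:,:,::-1])
a,b,w=[cv2.imread(f"pics/{n}.png") for n in("s1","t1","wRail")]
cv2.imwrite("pics/m1.png",np.vstack([np.hstack([a[60:300,200:600],b[100:340,100:500]]),np.hstack([cv2.resize(w,(400,300)),np.zeros((300,400,3),np.uint8)])]))
E
```

```text
[-0.11548305  0.51901135  0.6231289 ]
0.028611540871777186 60.70997312381223
[-0.50932629 -0.83561373 -3.28538045] 0.02889068082067722
6.8 [ 0.36  0.44  1.29  0.    1.4  -1.02]
```

View pics/m1.png

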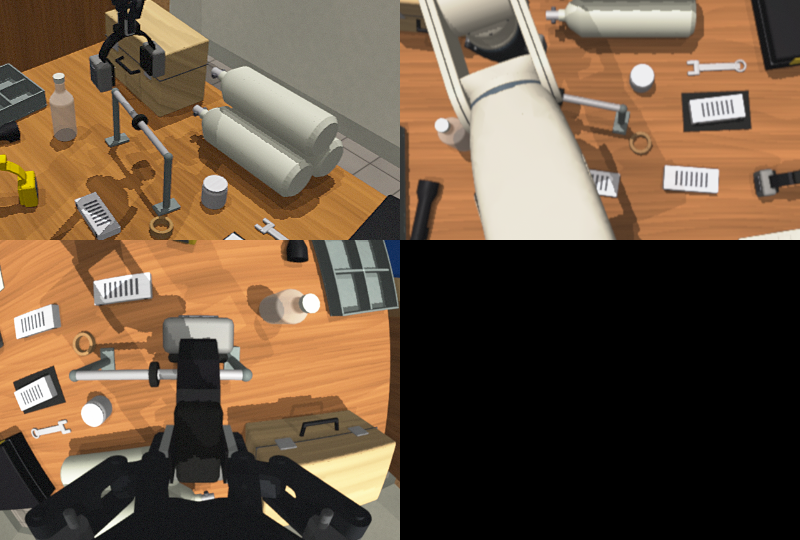

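The held ear is level above the left half of the rail. In the wrist view the bar ends are at about (117,216) and (397,218), with the collar at (246,214). I'll refine the rail position from these, then lower.

Run:
```python
from h import *
q=wcast("wRail",[(116.8,216),(246.4,214.4),(396.8,217.6)],.16);d=q[2]-q[0];print(np.round(q*1000,1),np.linalg.norm(d),np.degrees(np.arctan2(d[1],d[0])),q[[0,2]].mean(0))
```

```text
[[614.9  53.2]
 [643.4 192.4]
 [674.  333.5]] 0.2865050973344193 78.08371950456436 [0.64445453 0.19333908]
```

Run:
```python
from h import *
from rig import manip
a=np.radians(78.6);s=.068;q=[.645+s*np.cos(a),.192+s*np.sin(a)]
manip.servo_line([*q,.199],rv(a),rate=.2)
p=lower(manip,[*q,.199],a,0,thr=1.8)
manip.command_gripper(.05,40);print(manip.get_contact_force(),manip.get_width())
manip.servo_line([*q,.26],rate=.12);manip.servo_line([*q,.30],rate=.2)
r=rv(np.radians(7.4)); manip.move_to([.45,.0,.30],rv(np.radians(40)))
manip.move_to([.470,-.352,.26],r);wshot(manip,"wB");print(manip.get_time(),np.round(manip.get_joint_positions(),2))
c=manip.camera("side");cv2.imwrite("pics/s2.png",c["image"][:,:,::-1])
w=cv2.imread("pics/wB.png")
cv2.imwrite("pics/m2.png",np.hstack([cv2.resize(c["image"][120:270,240:440,::-1],(400,300)),cv2.resize(cv2.convertScaleAbs(w[100:325,200:500],alpha=1.6),(400,300))]))
```

```text
contact z 0.194 f0 -2.89 f 3.96
[ 0.30112969 -0.60816015 -0.48109249] 0.05011006069359961
13.2667 [-0.66  0.36  1.71  0.    1.07 -0.79]
```

View pics/m2.png

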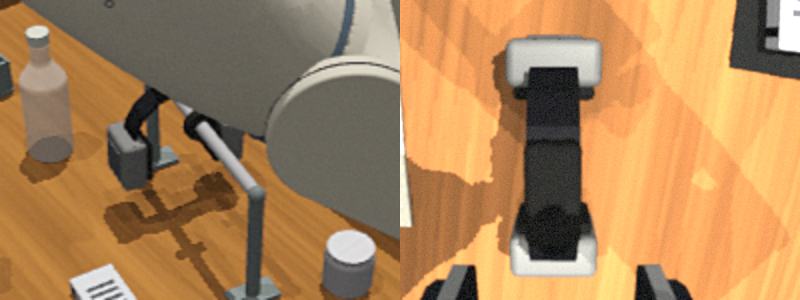

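Ear A hangs on the rail with a cup on each side. In the wrist view of ear B the pad spans u 294 to 336 with its edge at v≈205, so it lines up with the tool.

Run:
```python
from h import *
from rig import manip
q=wcast("wB",[(293.75,205),(335.75,205),(293.75,250),(335.75,250)],.137)
m=q.mean(0);u=np.array([-np.sin(np.radians(7.4)),np.cos(np.radians(7.4))])
e=q[:2].mean(0)-.028*u;print(np.round(q*1000,1),e)
x,y=e
if abs(x-.470)>.008 or abs(y+.352)>.008: raise SystemExit("check")
r=rv(np.radians(7.4))
manip.servo_line([x,y,.1415],r,rate=.13)
print(manip.get_contact_force());manip.command_gripper(.02,60)
print(manip.get_width(),manip.get_grip_force())
manip.servo_line([x,y,.20],rate=.15);print(manip.get_contact_force(),manip.get_width())
manip.servo_line([x,y,.385],rate=.25)
manip.move_to([.47,-.05,.385],rv(np.radians(40)))
a=np.radians(78.6);s=-.068;q=[.645+s*np.cos(a),.192+s*np.sin(a)]
manip.move_to([*q,.385],rv(a));print(manip.get_time())
manip.servo_line([*q,.199],rate=.2)
p=lower(manip,[*q,.199],a,0,step=.0007,thr=1.8)
manip.command_gripper(.05,40);print(manip.get_contact_force(),manip.get_width())
manip.servo_line([*q,.26],rate=.12);manip.servo_line([*q,.30],rate=.2)
manip.command_gripper(.072,40)
t=np.radians(85.2-90)
manip.move_to([.4725,-.111,.2],rv(t));wshot(manip,"wT");print(manip.get_time(),np.round(manip.get_joint_positions(),2))
c=manip.camera("side");w=cv2.imread("pics/wT.png")
cv2.imwrite("pics/m3.png",np.hstack([cv2.resize(c["image"][120:270,240:440,::-1],(400,300)),cv2.resize(w[100:400,120:520],(400,300))]))
```

```text
[[ 451.2 -324.2]
 [ 478.9 -320.5]
 [ 454.9 -355.3]
 [ 483.5 -351.5]] [ 0.46869163 -0.3501287 ]
[ 0.29809619 -0.67229102  0.12510575]
0.02853755010565321 59.997426867485046
[ 0.99930101  0.14742362 -2.00895955] 0.028850543817682466
18.2167
contact z 0.1948 f0 -1.35 f 1.04
[0.16147346 0.5979032  0.3397919 ] 0.04975103294995953
23.7417 [-0.25  0.3   1.97  0.    0.87 -0.17]
```

View pics/m3.png

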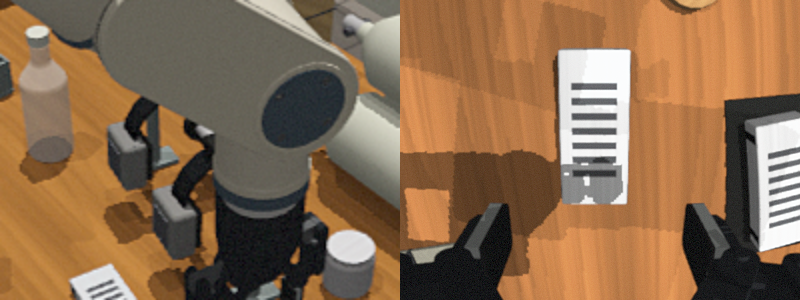

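Both ears hang. The thick cassette's top face corners in the wrist view are about (278,150), (350,149), (348,304) and (280,304).

Run:
```python
from h import *
q=wcast("wT",[(278,150),(350,149),(348,304),(280,303)],.034)*1000;print(np.round(q,1),q.mean(0));
d=(q[0]+q[1]-q[2]-q[3]);print(np.linalg.norm(d)/2,np.degrees(np.arctan2(d[1],d[0])))
```

```text
[[ 449.2  -44.6]
 [ 504.2  -48.3]
 [ 495.  -177.4]
 [ 437.1 -171.7]] [ 471.3847973  -110.48734247]
128.48715430947223 85.26078275342034
```

```bash
cat >> h.py <<'E'
def wrect(name,z,guess):
    im=cv2.imread(f"pics/{name}.png");h=cv2.cvtColor(im,cv2.COLOR_BGR2HSV)
    m=((h[...,1]<45)&(h[...,2]>110)).astype(np.uint8);m[310:]=0
    m=cv2.morphologyEx(m,cv2.MORPH_CLOSE,np.ones((9,9)))
    for c in cv2.findContours(m,0,1)[0]:
        if cv2.contourArea(c)<3000: continue
        r=cv2.minAreaRect((wcast(name,c[:,0],z)*1000).astype(np.float32))
        if np.hypot(*(np.array(r[0])-guess))<25: print(name,np.round(r[0],1),np.round(r[1],1),round(r[2],2))
E
python3 - <<'E'
from h import *
from rig import manip
wrect("wT",.034,(471,-110))
manip.move_to([.645,-.180,.2],rv(np.radians(6.7)));wshot(manip,"wBase");print(manip.get_time())
wrect("wBase",.031,(645,-180))
w=cv2.imread("pics/wBase.png");cv2.imwrite("pics/wBc.png",cv2.resize(w[110:350,220:420],(600,720))[:600])
E
```

```text
wT [ 471.3 -109.7] [129.  56.] 85.32
24.6083
wBase [ 644.3 -179.5] [ 56.1 129.3] 6.76
```

View pics/wBc.png

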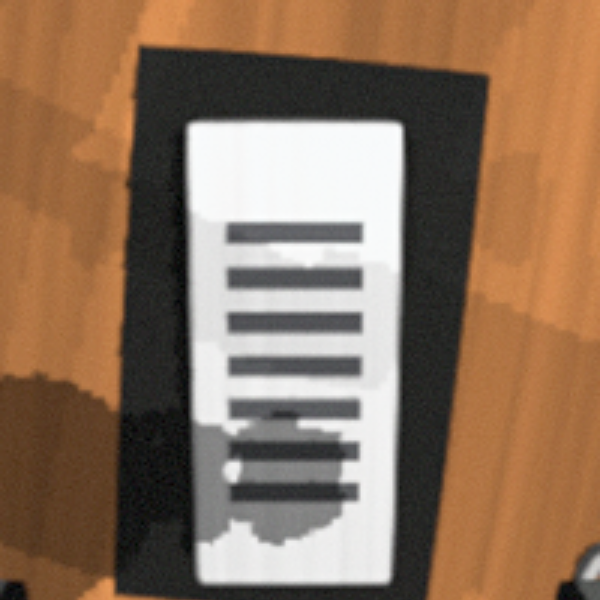

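The base is cleanly seen, centred at (644.3,-179.5) mm with its long axis at 96.8°. Now I'll move the thick cassette.

Run:
```python
from h import *
from rig import manip
x,y=.4713,-.1100
manip.move_to([x,y,.12],rv(np.radians(-4.7)));manip.servo_line([x,y,.032],rate=.12)
print(manip.get_contact_force());manip.command_gripper(.045,60);print(manip.get_width(),manip.get_grip_force())
manip.servo_line([x,y,.13],rate=.15);print(manip.get_contact_force(),manip.get_width())
b=[.6443,-.1795];a=np.radians(6.76)
manip.move_to([*b,.13],rv(a));manip.servo_line([*b,.069],rate=.1)
p=lower(manip,[*b,.069],a,0,step=.0007,thr=1.8)
manip.command_gripper(.07,40);print(manip.get_contact_force(),manip.get_width())
manip.servo_line([*b,.2],rate=.15);wshot(manip,"wS");print(manip.get_time())
wrect("wS",.065,(644,-180))
manip.move_to([.470,.128,.2],rv(np.radians(-8.3)));wshot(manip,"wN");print(manip.get_time())
wrect("wN",.02,(470,128))
w=cv2.imread("pics/wS.png")[100:400,120:520];n=cv2.imread("pics/wN.png")[100:400,120:520];cv2.imwrite("pics/m4.png",np.hstack([w,n]))
```

```text
[-0.67827996  0.57749373  0.01259993]
0.05464843633549523 64.62024092674255
[ 0.54713789 -0.09404434 -4.08564368] 0.05478197025246633
contact z 0.0634 f0 -2.13 f 5.71
[ 0.26794159 -0.52539887 -0.18313037] 0.06989533915904107
32.3667
wS [ 643.4 -173.1] [ 55.9 118.2] 6.81
33.7417
wN [467.7 128.6] [129.1  56.1] 81.79
```

View pics/m4.png

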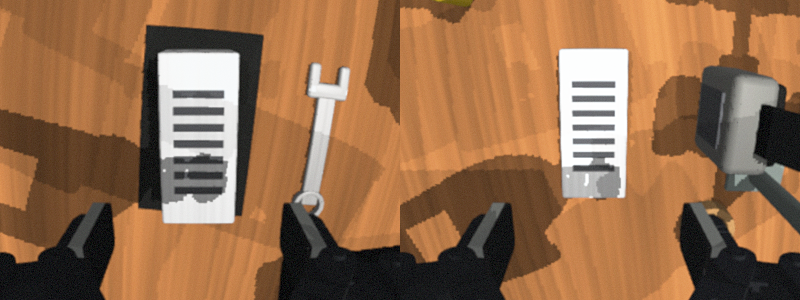

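The thick cassette sits square on the base: working back from its visible upper edge at v≈152, its centre is about (644,-179) mm. The thin one is at (467.7,128.6) mm with its long axis at 81.8°, and there is clearance to the hung cup.

Run:
```python
from h import *
from rig import manip
x,y=.4677,.1284
r=rv(np.radians(-8.2));manip.servo_line([x,y,.05],r,rate=.15);manip.servo_line([x,y,.024],rate=.06)
print(manip.get_contact_force());manip.command_gripper(.045,60);print(manip.get_width(),manip.get_grip_force())
manip.servo_line([x,y,.16],rate=.15);print(manip.get_contact_force(),manip.get_width())
manip.move_to([.48,-.11,.16],rv(0))
b=[.6443,-.1793];a=np.radians(6.78)
manip.move_to([*b,.16],rv(a));manip.servo_line([*b,.095],rate=.1)
p=lower(manip,[*b,.095],a,0,step=.0007,thr=1.5)
manip.command_gripper(.07,40);print(manip.get_contact_force(),manip.get_width())
manip.servo_line([*b,.26],rate=.15);wshot(manip,"wF");print(manip.get_time())
wrect("wF",.085,(644,-180))
manip.move_to([.35,-.35,.35],rv(0));manip.hold(.3)
s=manip.camera("side")["image"][:,:,::-1];t=manip.camera("top")["image"][:,:,::-1];print(manip.get_time())
w=cv2.imread("pics/wF.png")
cv2.imwrite("pics/m5.png",np.vstack([np.hstack([cv2.resize(s[120:360,200:520],(400,300)),cv2.resize(t[140:320,150:470],(400,300))]),np.hstack([w[60:360,120:520],cv2.resize(s[270:370,390:523],(400,300))])]))
```

```text
[-0.37137994  0.07665088 -0.94372661]
0.05467221074110513 64.36247706413269
[-0.16113731  0.46950791 -1.49090743] 0.05432700265605885
contact z 0.0894 f0 -1.04 f 1.3
[-0.09200178 -0.20903014  0.05785151] 0.06998328440892201
42.95
wF [ 644.3 -178.3] [ 56.  129.3] 6.84
44.675
```

View pics/m5.png

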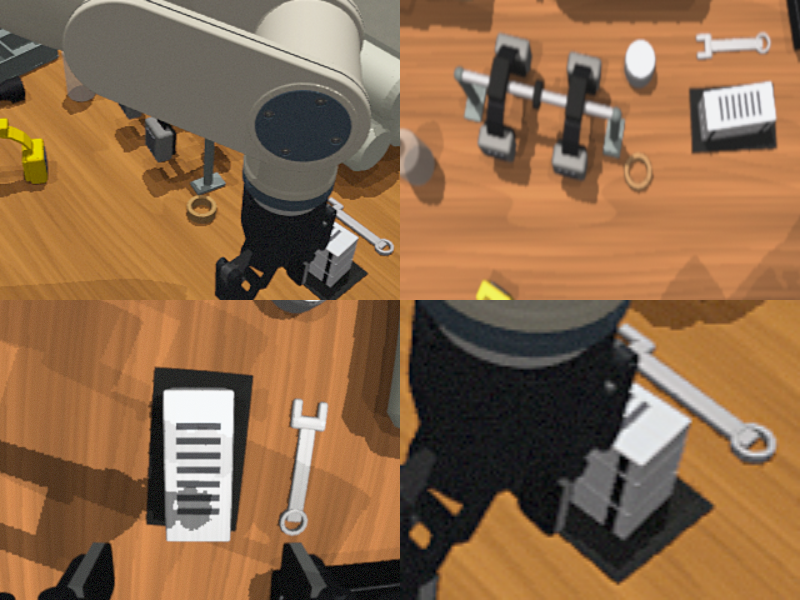

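The final views show both ears hanging either side of the collar with cups on both sides of the bar. The stack is square, its top centred at (644.3,-178.3) mm, and nearby items look undisturbed.

```bash
python3 -c "
from rig import manip
print(manip.sign_off(),manip.get_time())"
```

```text
the job is handed in; nothing more can be done
the job is handed in; nothing more can be done
```

Job handed in at about 45 s: both ear defenders hang on the rail, one each side of the collar, and the thick then thin cassettes are stacked squarely on the base, within about 1 mm by the wrist camera.

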